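# Change the knob feeder over to the empty bin

## Robot

A 7-joint arm with a two-finger parallel gripper is mounted at the origin on the work surface. World frame = base frame: x ahead of the robot, y to its left, z up, the work surface at z = 0. Lengths are in m, angles in rad, forces in N, time in s.
With the tool pointing down it reaches from about 0.375 to 0.925 m from the base axis. Payload 3.1 kg.
Tool frame: the origin (TCP) lies on the mounting face of the last link; the fingertips stand 173 mm ahead of it and the grasp point (between the pads) lies 155 mm ahead of it; x points along the fingers, y is the direction in which the jaws open and shut, and the axes are right-handed (so a half turn about x gives the same grasp; the last joint's range is limited). The gripper opens to 85 mm and grips with 20 to 120 N. Pads are 22 mm wide; open, the fingers measure 114 mm over their backs; the gripper's body (76 mm by 85 mm) begins 54 mm behind the grasp point. The pads swing forward as they close: fully open they stand 13 mm farther back than shut.
Start: joints at [-1.404, 0.383, 0.044, 1.598, -0.018, 1.161, -0.05], TCP at [0.17, 0.627, 0.405] pointing down, gripper open.
Joint ranges: [-2.61, 2.61], [-0.41, 2.15], [-1.48, 1.57], [0, 2.5], [-1.57, 4.71], [0.05, 1.97], [-2.85, 2.85]. Speed limits (rad/s): [2.79, 2.79, 3.14, 3.14, 3.14, 3.14, 3.14].

## Interface

Orientations are given as a unit quaternion [x, y, z, w].
In Python, from plant import state, get_image, camera_params, hand_in gives the robot as it stands.
- The arm moves only by the shell command python3 -m pendant 'ROWS' [FORCE]. ROWS is JSON, a list that holds one entry, the list of rows, each a list of 7 numbers: the shift along the tool's x, y, z each as a share of 400 mm, from -1 to 1, then the turn, a rotation vector about the tool's x, y, z each as a share of 120 degrees, from -1 to 1, then the opening, from 0 (shut) to 1 (fully open). A call has 1 to 10 rows; each row is the pose to reach, as a shift and turn from the pose commanded when the call began, along the tool's axes at that moment; what a row does not reach only later rows make up. A row lasts 1/8 s, in which the tool goes at most 62.5 mm and 10.7 degrees, less where a joint would pass 70% of its speed; a pose out of reach is approached as far as the arm can. A call with a number of a shift or a turn outside -1 to 1 is refused whole. A call with a gripper value outside its range is refused whole. The fingers move at their own pace and stop on an object; FORCE is the grip in N (left out, the last holds). Time passes only in rows, so rows that repeat a pose let the fingers close. It gives the time, the measured TCP pose, the force and the opening at its end, in the units of the state.
- state(): the state, without advancing time (a new reading comes with each control period).
- get_image(name): name is "scene" or "top"; returns (picture, depth): 480x640x3 uint8, blue, green, red; 480x640 float32, m along the optical axis (not along the pixel's ray), 0 where there is no reading.
- camera_params(name): a dict with "K" (3x3 intrinsics, pixels), "world_from_camera" (4x4, takes a point from camera to world coordinates). Camera axes: x right, y up, looking along -z (the intrinsics and any distortion apply to the point x, -y, -z); pixel columns grow to the right and rows downward; lengths in m; the calibration is good to about 2 mm. A picture is of the moment at which its call begins. camera_params takes no time and is no camera call.
- hand_in(): hands the job in, once; it reports no verdict.
The state is a dict: "time_s": time; "joints": joint angles; "qvel": joint speeds; "effort": joint torques, N m; "eef_pos": TCP position; "tcp_rot": TCP orientation; "wrist_force": force on the tool from outside, world axes, zero at the start; "wrist_torque": the same for the moment, N m; "finger_gap": finger opening in m.
Only numpy, scipy, OpenCV 4.12 (cv2) and the standard library are available. Lean on these libraries where they do the work, as an engineer would, in place of code of your own. Each camera call takes 0.05 s, during which the arm holds its last target.

## Task

The drawer-knob feeder's left-hand bin is full and the knobs have backed up. Push the empty blue bin fully home into the bay under the right-hand chute, against its back stop; then rock the seesaw gate over to the right by pressing its raised right-hand pad down, so that the four knobs waiting on the gate and in the track behind it roll into the empty bin. Only push and press: do not lift or tip the bin, do not touch the knobs, and leave everything else where it stands.

Things in the scene. Friction and masses are not known exactly. Their poses are not given: they have to be found in the camera images.
- feeder: Knob feeder fixed to the bench: plywood foot, steel infeed track from a green hopper at the back (225 mm high), red seesaw gate, and a steel side chute to each side, its mouth 82 mm above the bench and 130 mm from the middle. Origin on the bench under the gate's middle; x points to the hopper (away from the robot, up to 12 deg askew), y to the left chute, z up
- full_bin: Blue bin, heaped full of knobs, fixed under the left-hand chute (feeder frame x -25, y +185 mm); its heap blocks that chute, so knobs are backed up into the gate. Origin at the middle of its underside; 140 x 120 x 65 mm, heap to about 105 mm
- gate (a joint): Seesaw gate: red steel trough pivoting about the feeder's x, 123 mm above the bench. -0.40 rad = left end down on its stop (start, feeds left), +0.40 = right end down on its stop (feeds right). A red bar on the robot's side carries a yellow pad at each end; a brass weight above the pivot (top 195 mm up) makes it fall to whichever side it is past level and stay. About 1 N on a pad moves it
- right_pad (a point): Centre of the top of the gate's right-hand yellow press pad (32 mm along x, 34 mm along y, 8 mm thick), at feeder x -48 mm. At the start raised: 163 mm above the bench, y -59 mm; pressed fully down: 109 mm above the bench, y -70 mm. Axes turn with the gate
- left_pad (a point): The same point of the left-hand yellow pad; low at the start, raised when the gate has gone over
- right_bay (a point): On the bench, where the empty bin's origin belongs when home under the right-hand chute (feeder frame x -25, y -185 mm; axes as the feeder's). The bay: two 20 mm high aluminium rails 130 mm apart, with flared ends towards the robot that stop 35 mm short of the docked bin's near wall, and a 30 mm high back stop that the bin meets about 1 mm past this point
- empty_bin: Loose empty open blue plastic bin, 140 (its x) x 120 (its y) x 65 mm high, walls 4 mm, about 0.25 kg. Origin at the middle of its underside, x towards the feeder's back. It stands 60 to 100 mm short of the bay on the robot's side, a little askew and off line; 1 to 3 N slides it, up to 10 N where it rubs a rail. Its near wall, with a white card, is 70 mm before its origin
- knob0: Turned beech ball knob, 30 mm across, 15 g; origin at its centre. Waiting on the gate.
- knob1: Turned beech ball knob, 30 mm across, 15 g; origin at its centre. Waiting in the infeed track, number 1 from the gate.
- knob2: Turned beech ball knob, 30 mm across, 15 g; origin at its centre. Waiting in the infeed track, number 2 from the gate.
- knob3: Turned beech ball knob, 30 mm across, 15 g; origin at its centre. Waiting in the infeed track, number 3 from the gate.
- knob4: Turned beech ball knob, 30 mm across, 15 g; origin at its centre. Backed up in the left-hand chute; it belongs to the full bin and stays there.
- knob5: Turned beech ball knob, 30 mm across, 15 g; origin at its centre. Backed up in the left-hand chute; it belongs to the full bin and stays there.
- knob6: Turned beech ball knob, 30 mm across, 15 g; origin at its centre. Backed up in the left-hand chute; it belongs to the full bin and stays there.
- knob7: Turned beech ball knob, 30 mm across, 15 g; origin at its centre. Backed up in the left-hand chute; it belongs to the full bin and stays there.
- tape_roll: Bystander: roll of yellow masking tape lying flat, 90 mm across, 25 mm high, in front of the gate; origin under its middle
- tape_measure: Bystander: orange tape measure, 30 x 68 x 62 mm, in front of the full bin; origin under its middle
- screwdriver: Bystander: screwdriver 190 mm long lying on the bench in front of the feeder; origin at its middle, x along it
- glue: Bystander: white glue bottle with an orange cap, 60 mm across, 170 mm high, right of the empty bin; origin under its middle
- drill: Bystander: green and black cordless drill standing on its battery, about 200 mm high, 180 mm long, left of the feeder; origin under its battery
There are look-alikes about, which are no part of the job. Several things have the shape of the empty_bin; the one meant has the colours described above.

How it is judged:
On the way, in this order (a step that is already met when the one before it is completed fails the run):
1. the empty bin is home in the right-hand bay (x of empty_bin in the frame of right_bay between -0.008 and 0.008 m and y of empty_bin in the frame of right_bay between -0.012 and 0.012 m and angle between the x axis of empty_bin and the x axis of feeder, either way round below 0.12 rad and height (world z) of empty_bin below 0.006 m), for 0.2 s.
2. the gate has been rocked over to the right (value of joint gate above 0.36 rad), for 0.2 s.
At the end, for the whole second after the job is handed in: empty bin home under the right-hand chute (within 8 mm of its place, 12 mm sideways, square within 0.12 rad, flat on the bench); gate on its right-hand stop (above 0.36 rad); the four waiting knobs in that bin; the four knobs in the left-hand chute still there (within 20 mm) (all of step 1 and value of joint gate above 0.36 rad and x of knob0 in the frame of empty_bin between -0.07 and 0.07 m and y of knob0 in the frame of empty_bin between -0.06 and 0.06 m and z of knob0 in the frame of empty_bin between 0 and 0.06 m and x of knob1 in the frame of empty_bin between -0.07 and 0.07 m and y of knob1 in the frame of empty_bin between -0.06 and 0.06 m and z of knob1 in the frame of empty_bin between 0 and 0.06 m and x of knob2 in the frame of empty_bin between -0.07 and 0.07 m and y of knob2 in the frame of empty_bin between -0.06 and 0.06 m and z of knob2 in the frame of empty_bin between 0 and 0.06 m and x of knob3 in the frame of empty_bin between -0.07 and 0.07 m and y of knob3 in the frame of empty_bin between -0.06 and 0.06 m and z of knob3 in the frame of empty_bin between 0 and 0.06 m and distance of each of knob4, knob5, knob6, knob7 from where it was at the start of the episode below 0.02 m and linear speed of empty_bin below 0.02 m/s); the robot touches nothing.
It fails at once if the empty bin is lifted or tipped (height (world z) of empty_bin above 0.015 m or angle between empty_bin's own z axis and vertical above 0.15 rad).
It fails at once if the robot handles a knob (contact force between any of the fingers, the arm and knob0 above 0.3 N or contact force between any of the fingers, the arm and knob1 above 0.3 N or contact force between any of the fingers, the arm and knob2 above 0.3 N or contact force between any of the fingers, the arm and knob3 above 0.3 N or contact force between any of the fingers, the arm and knob4 above 0.3 N or contact force between any of the fingers, the arm and knob5 above 0.3 N or contact force between any of the fingers, the arm and knob6 above 0.3 N or contact force between any of the fingers, the arm and knob7 above 0.3 N).
It fails at once if something else on the bench is shifted by more than 30 mm (distance of any of tape_roll, tape_measure, screwdriver, glue, drill from where it was at the start of the episode above 0.03 m).
It also fails if it takes over 46 s, if anything falls off the work surface, if the arm or the gripper's body presses on something with over 40 N, if the wrist force passes 120 N, or if a joint passes its speed limit or range.

## Working session

There is one attempt and no reset: what is moved stays moved. The work goes in short steps, Python scripts to look and compute and a shell command to move; the robot and the scene stay as the last step left them, time stands still between calls to the robot, and variables do not carry over. Pictures are saved under pics/ and viewed, and the job is handed in when it is done.

```bash
mkdir -p pics; ls; python3 - <<'E'
from plant import *
import cv2,numpy as np
s=state()
for k in s: print(k,np.round(s[k],4))
for n in("scene","top"):
    im,d=get_image(n); cv2.imwrite(f"pics/{n}0.png",im); np.save(f"{n}0d.npy",d)
    p=camera_params(n); print(n,p)
E
```

```text
pics
time_s 0.0
joints [-1.4038  0.3838  0.0438  1.5996 -0.0179  1.1612 -0.0499]
qvel [ 0.0009 -0.0011 -0.0016 -0.0006 -0.0006 -0.0011 -0.0035]
effort [ 2.00000e-04 -4.33472e+01  1.02450e+00 -2.49513e+01  1.05000e-02
  1.12000e-02 -0.00000e+00]
eef_pos [0.1699 0.6269 0.4033]
tcp_rot [ 0.0924  0.701  -0.0942  0.7008]
wrist_force [-0.0874 -0.0952 -0.2829]
wrist_torque [ 0.0066 -0.0301 -0.0381]
finger_gap 0.0853
scene {'K': array([[522.37170278,   0.        , 316.58363087],
       [  0.        , 522.37170278, 242.40257997],
       [  0.        ,   0.        ,   1.        ]]), 'world_from_camera': array([[ 0.72598217, -0.36481931,  0.58297235,  1.3574941 ],
       [ 0.68741197,  0.41005172, -0.59943504, -0.85991102],
       [-0.02036333,  0.83592133,  0.5484714 ,  0.89734812],
       [ 0.        ,  0.        ,  0.        ,  1.        ]])}
top {'K': array([[447.45304535,   0.        , 321.16650442],
       [  0.        , 447.45304535, 243.47495619],
       [  0.        ,   0.        ,   1.        ]]), 'world_from_camera': array([[ 0.02519077,  0.98408254, -0.17591752,  0.32167536],
       [-0.99928297,  0.02976341,  0.02340269,  0.01192679],
       [ 0.02826609,  0.17520185,  0.98412669,  1.18861244],
       [ 0.        ,  0.        ,  0.        ,  1.        ]])}
```

View pics/scene0.png

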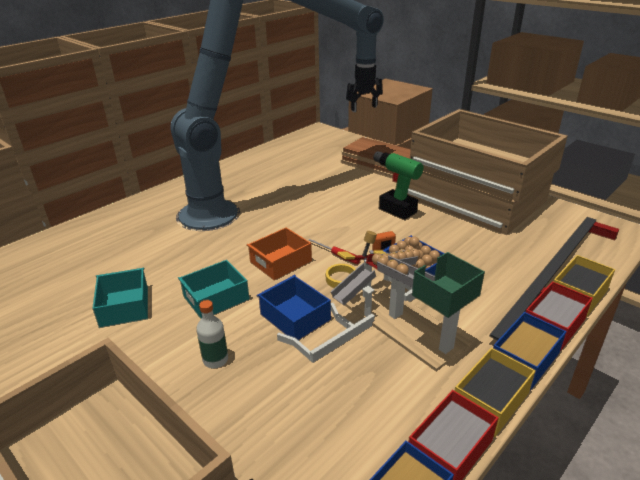

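View pics/top0.png

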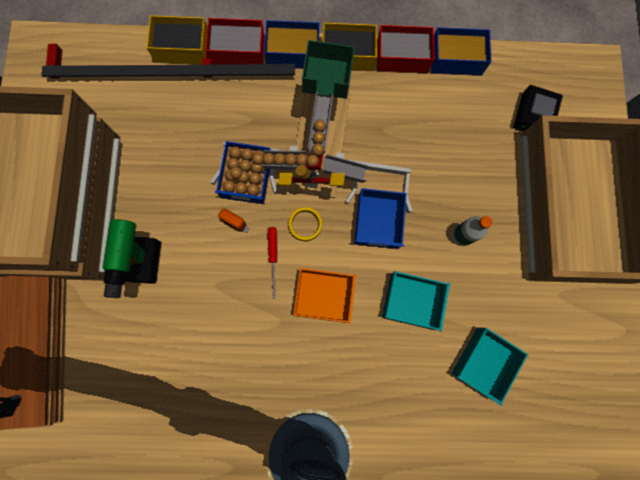

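The scene view shows the empty blue bin at about (294,305), with the gate behind it. In the top view the bin is at (380,218), the pads are at (286,178) and (337,180), and the right bay rails run around (350-410,165-205). Teal and orange bins stand on the robot's side. Next I'll measure these.

```bash
cat > h.py <<'E'
import numpy as np,cv2
from plant import *
def cloud(n,d):
    p=camera_params(n);K=p["K"];T=p["world_from_camera"]
    v,u=np.mgrid[0:480,0:640]
    P=np.stack([(u-K[0,2])/K[0,0]*d,-(v-K[1,2])/K[1,1]*d,-d],-1)
    return P@T[:3,:3].T+T[:3,3]
def ray(n,uv,z):
    p=camera_params(n);K=p["K"];T=p["world_from_camera"]
    r=T[:3,:3]@np.array([(uv[0]-K[0,2])/K[0,0],-(uv[1]-K[1,2])/K[1,1],-1])
    return T[:3,3]+r*(z-T[2,3])/r[2]
def blob(n,im,d,lo,hi,box,zr):
    P=cloud(n,d);hsv=cv2.cvtColor(im,cv2.COLOR_BGR2HSV)
    m=cv2.inRange(hsv,lo,hi)>0
    k=np.zeros_like(m);k[box[1]:box[3],box[0]:box[2]]=1
    m&=k&(d>0)&(P[...,2]>zr[0])&(P[...,2]<zr[1])
    return P[m],m
E
python3 - <<'E'
from h import *
im=cv2.imread("pics/top0.png");d=np.load("top0d.npy")
P=cloud("top",d)
q,m=blob("top",im,d,(100,80,30),(130,255,255),(340,175,420,260),(0.055,0.075))
r=cv2.minAreaRect(q[:,:2].astype(np.float32)*1000);print("bin rim",len(q),r,q[:,2].mean(),cv2.boxPoints(r))
q2,_=blob("top",im,d,(100,80,30),(130,255,255),(210,135,275,205),(0.05,0.075))
r=cv2.minAreaRect(q2[:,:2].astype(np.float32)*1000);print("full bin",len(q2),r)
for b in((276,168,297,190),(328,168,350,192)):
    y,m=blob("top",im,d,(20,120,120),(34,255,255),b,(0.08,0.2));print("pad",len(y),y.mean(0),np.median(y,0), y.min(0),y.max(0))
g,_=blob("top",im,d,(40,60,20),(90,255,255),(295,30,360,105),(0.2,0.24))
print("hopper",len(g),cv2.minAreaRect(g[:,:2].astype(np.float32)*1000))
cv2.imwrite("pics/crop.png",cv2.resize(im[90:250,200:440],None,fx=3.3,fy=3.3,interpolation=cv2.INTER_CUBIC))
# scene
im=cv2.imread("pics/scene0.png");d=np.load("scene0d.npy")
q,m=blob("scene",im,d,(100,80,30),(130,255,255),(250,265,335,340),(0.058,0.075))
r=cv2.minAreaRect(q[:,:2].astype(np.float32)*1000);print("bin rim scene",len(q),r,cv2.boxPoints(r))
cv2.imwrite("pics/crop2.png",cv2.resize(im[220:370,240:480],None,fx=3.3,fy=3.3,interpolation=cv2.INTER_CUBIC))
E
```

```text
bin rim 412 ((598.0328369140625, -168.8760528564453), (123.17526245117188, 143.78480529785156), 85.37357330322266) 0.06291710288211125 [[ 521.4071  -224.46426]
 [ 664.7234  -236.06177]
 [ 674.65857 -113.28784]
 [ 531.3423  -101.69034]]
full bin 497 ((713.42822265625, 194.19110107421875), (123.276611328125, 144.39549255371094), 83.21528625488281)
pad 137 [0.67831909 0.08131138 0.10817139] [0.67841521 0.081156   0.10863736] [0.66268094 0.06614207 0.09539628] [0.6945306  0.09693977 0.1170146 ]
pad 160 [ 0.66437527 -0.04639328  0.16210231] [ 0.66438388 -0.04641822  0.16278883] [ 0.64811207 -0.06288763  0.1101721 ] [ 0.69299632 -0.03005233  0.17130138]
hopper 496 ((929.9019165039062, -16.589492797851562), (112.41899871826172, 105.06708526611328), 82.57152557373047)
bin rim scene 504 ((601.199462890625, -170.19778442382812), (123.17454528808594, 148.19400024414062), 85.11869049072266) [[ 522.1306   -225.25664 ]
 [ 669.7871   -237.86674 ]
 [ 680.2683   -115.13893 ]
 [ 532.6118   -102.528824]]
```

View pics/crop.png

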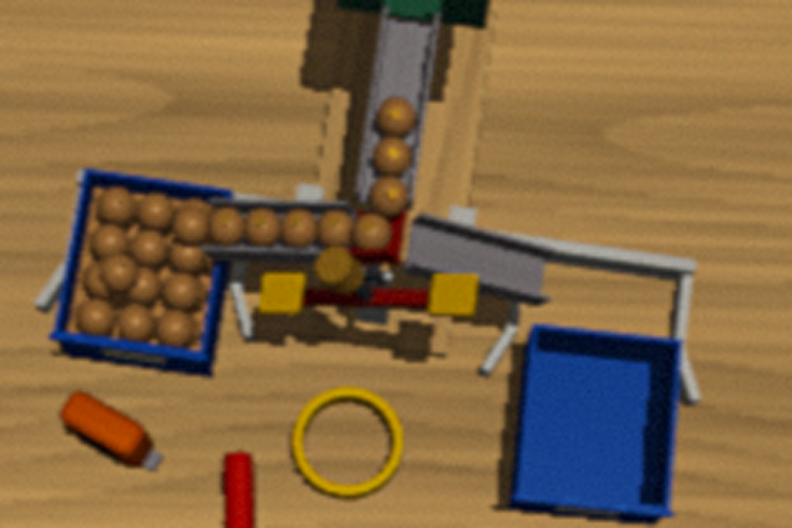

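View pics/crop2.png

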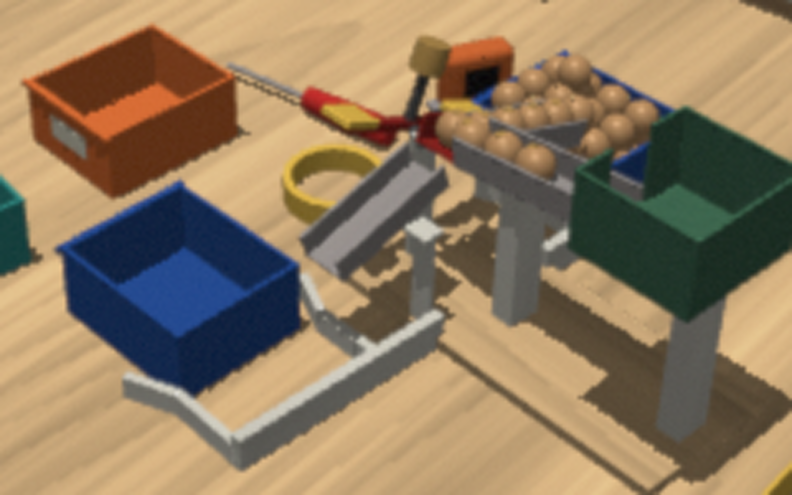

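```bash
cat >> h.py <<'E'
from scipy.spatial.transform import Rotation as Rn
TH=-0.1175
EX=np.array([np.cos(TH),np.sin(TH),0]);EY=np.array([-EX[1],EX[0],0]);EZ=np.array([0,0,1.])
O=np.array([0.7177,0.007,0])
def f2w(p): return O+p[0]*EX+p[1]*EY+p[2]*EZ
def w2f(p):
    d=np.asarray(p)-O; return np.array([d@EX,d@EY,d[2]])
def row(pos,R,base=None):
    s=state() if base is None else base
    R0=Rn.from_quat(s["tcp_rot"]);p0=np.array(s["eef_pos"])
    sh=R0.inv().apply(pos-p0)/0.4
    tu=(R0.inv()*R).as_rotvec()/np.radians(120)
    print("shift",np.round(sh,4),"turn",np.round(tu,4),"rows>=",round(np.linalg.norm(pos-p0)/.0625,1),round(np.linalg.norm(tu)*120/10.7,1))
E
python3 - <<'E'
from h import *
s=state();print(Rn.from_quat(s["tcp_rot"]).as_matrix().round(3))
im=cv2.imread("pics/top0.png");d=np.load("top0d.npy")
P=cloud("top",d)
for nm,lo,hi,b,z in(("teal",(80,100,40),(98,255,255),(375,262,455,335),(.045,.08)),("orange",(3,150,80),(18,255,255),(288,262,360,325),(.045,.08)),("weight",(12,80,50),(25,255,255),(293,163,311,182),(.165,.25)),("glue",(0,0,0),(180,255,255),(452,210,495,245),(.03,.2)),("drill",(0,0,0),(180,255,255),(100,215,165,300),(.05,.25))):
    q,m=blob("top",im,d,lo,hi,b,z)
    print(nm,len(q),q.min(0).round(3),q.max(0).round(3),q.mean(0).round(3),w2f(q.mean(0)).round(3))
q,m=blob("top",im,d,(0,0,90),(180,70,255),(340,155,425,215),(.008,.045))
print("rails",len(q))
F=np.array([w2f(x) for x in q]);print(F.min(0),F.max(0))
for a in np.arange(-.13,.09,.02):
    k=F[(F[:,0]>a)&(F[:,0]<a+.02)]
    if len(k): print(round(a,2),len(k),np.sort(k[:,1]).round(3)[[0,len(k)//4,len(k)//2,3*len(k)//4,-1]])
k=F[(F[:,1]>-.24)&(F[:,1]<-.15)];print("backstop x",np.percentile(k[:,0],[0,5,25,50,95]),k[:,2].mean())
print("bin in feeder",w2f([.5995,-.1695,0]))
E
```

```text
[[-0.001  0.262  0.965]
 [-0.002  0.965 -0.262]
 [-1.    -0.002  0.   ]]
teal 528 [ 0.313 -0.342  0.045] [ 0.456 -0.18   0.07 ] [ 0.385 -0.265  0.061] [-0.298 -0.309  0.061]
orange 484 [ 0.325 -0.105  0.045] [0.459 0.048 0.071] [ 0.395 -0.039  0.062] [-0.315 -0.084  0.062]
weight 143 [0.659 0.021 0.17 ] [0.687 0.052 0.196] [0.671 0.036 0.186] [-0.049  0.023  0.186]
glue 742 [ 0.538 -0.428  0.03 ] [ 0.598 -0.37   0.173] [ 0.561 -0.39   0.109] [-0.109 -0.412  0.109]
drill 2934 [0.367 0.408 0.05 ] [0.582 0.552 0.206] [0.464 0.44  0.147] [-0.303  0.4    0.147]
rails 356
[-0.05957651 -0.27306685  0.00844422] [ 0.05850818 -0.09219401  0.03648398]
-0.07 25 [-0.273 -0.269 -0.105 -0.099 -0.095]
-0.05 48 [-0.269 -0.263 -0.258 -0.106 -0.099]
-0.03 24 [-0.261 -0.256 -0.114 -0.111 -0.107]
-0.01 21 [-0.256 -0.254 -0.252 -0.25  -0.249]
0.01 26 [-0.257 -0.255 -0.252 -0.25  -0.249]
0.03 77 [-0.258 -0.251 -0.224 -0.178 -0.143]
0.05 135 [-0.256 -0.221 -0.187 -0.15  -0.092]
backstop x [0.04653063 0.04706033 0.04901464 0.05204582 0.05720004] 0.02843110483220282
bin in feeder [-0.09669393 -0.18913956  0.        ]
```

```bash
python3 - <<'E'
from h import *
R=Rn.from_matrix(np.stack([-EZ,EY,EX],1))
row(np.array([.33,.30,.45]),R)
s=state();b=dict(eef_pos=[.33,.30,.45],tcp_rot=R.as_quat());row(np.array([.47,-.03,.45]),R,b)
b=dict(eef_pos=[.47,-.03,.45],tcp_rot=R.as_quat());p=f2w([-.2,-.187,.45]);print(p);row(p,R,b)
E
```

```text
shift [-0.1148 -0.6845  0.5999] turn [-0.0703 -0.      0.0011] rows>= 5.9 0.8
shift [ 0.     -0.7783  0.4443] turn [0. 0. 0.] rows>= 5.7 0.0
[ 0.49715706 -0.15526464  0.45      ]
shift [ 0.     -0.303   0.1041] turn [0. 0. 0.] rows>= 2.1 0.0
```

```bash
python3 -m pendant '[[[-0.115,-0.685,0.6,-0.0703,0,0.0011,0.7],[-0.115,-0.685,0.6,-0.0703,0,0.0011,0.7],[-0.115,-0.685,0.6,-0.0703,0,0.0011,0.7],[-0.115,-0.685,0.6,-0.0703,0,0.0011,0.7],[-0.115,-0.685,0.6,-0.0703,0,0.0011,0.7],[-0.115,-0.685,0.6,-0.0703,0,0.0011,0.7],[-0.115,-0.685,0.6,-0.0703,0,0.0011,0.7]]]'
python3 -m pendant '[[[0,-0.778,0.444,0,0,0,0.7],[0,-0.778,0.444,0,0,0,0.7],[0,-0.778,0.444,0,0,0,0.7],[0,-0.778,0.444,0,0,0,0.7],[0,-0.778,0.444,0,0,0,0.7],[0,-0.778,0.444,0,0,0,0.7],[0,-0.778,0.444,0,0,0,0.7],[0,-0.778,0.444,0,0,0,0.7]]]'
python3 - <<'E'
from h import *
R=Rn.from_matrix(np.stack([-EZ,EY,EX],1))
s=state();print(s["time_s"],s["eef_pos"],s["joints"])
row(f2w([-.2,-.187,.45]),R);row(f2w([-.2,-.187,.198]),R)
E
```

```text
time_s: 0.98
eef_pos: [0.3326, 0.2955, 0.4509]
tcp_rot: [0.046, 0.705, -0.044, 0.706]
wrist_force: [-0.6, 0.8, 0.1]
finger_gap: 0.0595
time_s: 1.98
eef_pos: [0.4698, -0.0282, 0.4495]
tcp_rot: [0.042, 0.706, -0.04, 0.706]
wrist_force: [0.3, 0.2, -0.4]
finger_gap: 0.0601
1.975 [ 0.46984351 -0.02818175  0.44948398] [-0.72507178 -0.0363457   0.69398899  1.986318    0.0222946   1.18401809
  1.41517522]
shift [-0.0022 -0.3077  0.1045] turn [ 0.0008 -0.0005 -0.0012] rows>= 2.1 0.0
shift [ 0.6278 -0.3092  0.1052] turn [ 0.0008 -0.0005 -0.0012] rows>= 4.5 0.0
```

```bash
python3 -m pendant '[[[0,-0.308,0.105,0,0,0,0.7],[0,-0.308,0.105,0,0,0,0.7],[0,-0.308,0.105,0,0,0,0.7],[0.15,-0.308,0.105,0,0,0,0.7],[0.3,-0.308,0.105,0,0,0,0.7],[0.45,-0.308,0.105,0,0,0,0.7],[0.55,-0.308,0.105,0,0,0,0.7],[0.628,-0.308,0.105,0,0,0,0.7],[0.628,-0.308,0.105,0,0,0,0.7]]]'
python3 - <<'E'
from h import *
s=state();print(s["time_s"],s["eef_pos"],w2f(s["eef_pos"]))
for n in("scene","top"):
    im,d=get_image(n); cv2.imwrite(f"pics/{n}1.png",im)
    c=im[220:370,220:460] if n=="scene" else im[150:330,240:480]
    cv2.imwrite(f"pics/{n}1c.png",cv2.resize(c,None,fx=2.5,fy=2.5))
E
```

```text
time_s: 3.1
eef_pos: [0.4961, -0.1529, 0.1956]
tcp_rot: [0.042, 0.708, -0.038, 0.703]
wrist_force: [0.4, -0.4, 0.1]
finger_gap: 0.06
3.1 [ 0.49607888 -0.15293184  0.19561293] [-0.20134423 -0.18480968  0.19561293]
```

View pics/scene1c.png

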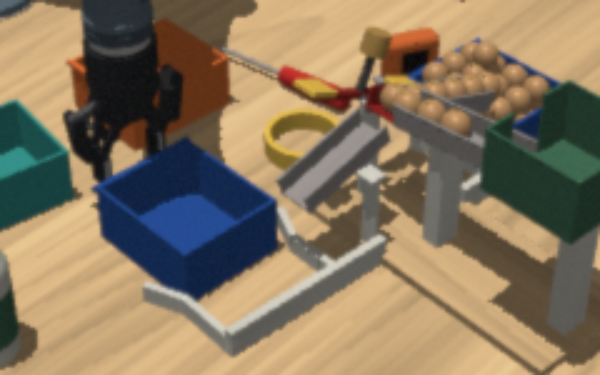

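View pics/top1c.png

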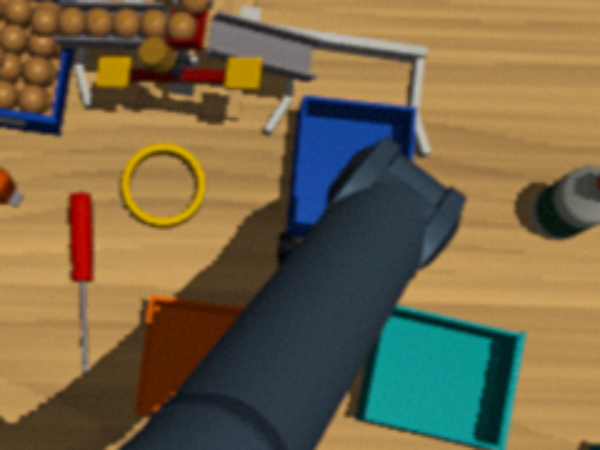

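The fingers stand behind the near wall, clear of the teal and orange bins, at about (100,160) in the scene crop. I'll push 72 mm first.

```bash
python3 -m pendant '[[[0,0,0.02,0,0,0,0.7],[0,0,0.04,0,0,0,0.7],[0,0,0.06,0,0,0,0.7],[0,0,0.08,0,0,0,0.7],[0,0,0.1,0,0,0,0.7],[0,0,0.12,0,0,0,0.7],[0,0,0.14,0,0,0,0.7],[0,0,0.16,0,0,0,0.7],[0,0,0.18,0,0,0,0.7]]]'
cat > look.py <<'E'
import sys
from h import *
t=sys.argv[1]
s=state();print(s["time_s"],w2f(s["eef_pos"]).round(4),np.round(s["wrist_force"],1))
for n,b in(("top",(335,150,425,260)),("scene",(250,230,370,345))):
    im,d=get_image(n); cv2.imwrite(f"pics/{n}{t}.png",im)
    c=im[220:370,220:460] if n=="scene" else im[110:290,210:450]
    cv2.imwrite(f"pics/{n}{t}c.png",cv2.resize(c,None,fx=2.5,fy=2.5))
    q,m=blob(n,im,d,(100,80,30),(130,255,255),b,(.056,.075))
    F=np.array([w2f(x) for x in q])
    r=cv2.minAreaRect(F[:,:2].astype(np.float32)*1000)
    print(n,len(q),np.round(r[0],1),np.round(r[1],1),round(r[2],1),"F range",F.min(0).round(3),F.max(0).round(3))
E
python3 look.py 2
```

```text
time_s: 4.32
eef_pos: [0.5696, -0.1649, 0.1985]
tcp_rot: [0.042, 0.706, -0.041, 0.706]
wrist_force: [-2.5, 1.2, -0.9]
finger_gap: 0.0598
4.325 [-0.1269 -0.1881  0.1985] [-2.5  1.2 -0.9]
top 125 [  -9.5 -158.9] [ 82.9 164.1] 46.5 F range [-0.097 -0.245  0.056] [ 0.023 -0.129  0.069]
scene 621 [ -48.6 -189.3] [123.4 154.6] 89.7 F range [-0.126 -0.251  0.056] [ 0.029 -0.128  0.072]
```

View pics/scene2c.png

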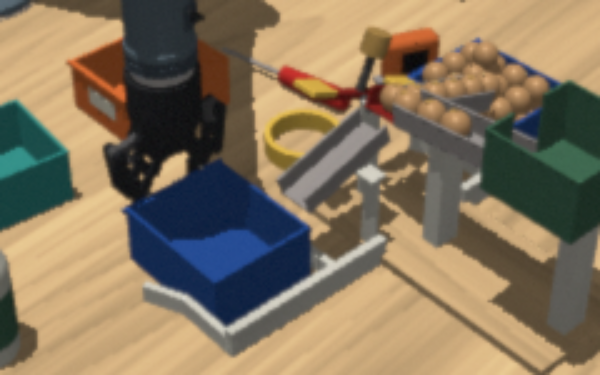

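The bin is square between the rails, with about 20 mm still to go.

```bash
python3 -m pendant '[[[0,0,0.01,0,0,0,0.7],[0,0,0.02,0,0,0,0.7],[0,0,0.03,0,0,0,0.7],[0,0,0.04,0,0,0,0.7],[0,0,0.045,0,0,0,0.7],[0,0,0.045,0,0,0,0.7]]]'; python3 look.py 3
```

```text
time_s: 5.18
eef_pos: [0.5871, -0.1672, 0.1986]
tcp_rot: [0.042, 0.705, -0.041, 0.706]
wrist_force: [-1.4, 0.7, 1.1]
finger_gap: 0.0601
5.175 [-0.1093 -0.1883  0.1986] [-1.4  0.7  1.1]
top 105 [  -6.4 -137.6] [ 53.2 130.5] 63.2 F range [-0.076 -0.191  0.056] [ 0.041 -0.129  0.07 ]
scene 615 [ -30.3 -189.5] [123.8 152.6] 89.4 F range [-0.106 -0.252  0.056] [ 0.046 -0.127  0.073]
```

```bash
python3 -m pendant '[[[0,0,0.005,0,0,0,0.7],[0,0,0.008,0,0,0,0.7],[0,0,0.008,0,0,0,0.7]]]';python3 -m pendant '[[[0,0,0.0025,0,0,0,0.7],[0,0,0.005,0,0,0,0.7],[0,0,0.005,0,0,0,0.7]]]'; python3 look.py 4
```

```text
time_s: 5.65
eef_pos: [0.5899, -0.1676, 0.1985]
tcp_rot: [0.042, 0.706, -0.041, 0.706]
wrist_force: [-3.2, -0.3, 0.7]
finger_gap: 0.0598
time_s: 6.02
eef_pos: [0.5921, -0.1677, 0.1985]
tcp_rot: [0.042, 0.705, -0.041, 0.706]
wrist_force: [-1.9, -0.1, 0.9]
finger_gap: 0.0599
6.025 [-0.1042 -0.1883  0.1985] [-1.9 -0.1  0.9]
top 94 [  -1.6 -136.5] [ 53.4 129.4] 63.0 F range [-0.07  -0.19   0.056] [ 0.046 -0.129  0.07 ]
scene 631 [ -27.8 -189.1] [157.2 125.8] 0.7 F range [-0.107 -0.251  0.056] [ 0.051 -0.126  0.07 ]
```

```bash
python3 -m pendant '[[[0,0,0.0025,0,0,0,0.7],[0,0,0.005,0,0,0,0.7],[0,0,0.005,0,0,0,0.7]]]';python3 -m pendant '[[[0,0,0.0025,0,0,0,0.7],[0,0,0.005,0,0,0,0.7],[0,0,0.005,0,0,0,0.7]]]'
```

```text
time_s: 6.5
eef_pos: [0.5938, -0.1679, 0.1985]
tcp_rot: [0.042, 0.706, -0.041, 0.706]
wrist_force: [-3.4, -0.5, 2.1]
finger_gap: 0.0601
time_s: 6.88
eef_pos: [0.5944, -0.1682, 0.1984]
tcp_rot: [0.043, 0.707, -0.04, 0.704]
wrist_force: [-7.0, 0.9, 5.3]
finger_gap: 0.0598
```

```bash
python3 -m pendant '[[[0,0,0.004,0,0,0,0.7],[0,0,0.008,0,0,0,0.7],[0,0,0.008,0,0,0,0.7]]]'
```

```text
time_s: 7.25
eef_pos: [0.5954, -0.1686, 0.1979]
tcp_rot: [0.044, 0.71, -0.04, 0.702]
wrist_force: [-12.3, 3.0, 10.2]
finger_gap: 0.0599
```

The bin is at its back stop: the force climbs from 2 to 12 N with almost no travel. I'll back off, rise, shut the gripper, and look.

```bash
python3 -m pendant '[[[0,0,-0.02,0,0,0,0.7],[0,0,-0.06,0,0,0,0.7],[0,0,-0.1,0,0,0,0.7],[0,0,-0.1,0,0,0,0.7],[-0.15,0,-0.1,0,0,0,0.5],[-0.3,0,-0.1,0,0,0,0.3],[-0.45,0,-0.1,0,0,0,0],[-0.5,0,-0.2,0,0,0,0],[-0.5,0.1,-0.3,0,0,0,0],[-0.5,0.1,-0.3,0,0,0,0]]]'; python3 look.py 5
python3 - <<'E'
from h import *
a=np.radians(25);X=-np.cos(a)*EZ+np.sin(a)*EY;Y=np.cos(a)*EY+np.sin(a)*EZ
R=Rn.from_matrix(np.stack([X,Y,EX],1))
s=state();print(s["eef_pos"],s["finger_gap"])
for z in(.26,.2): row(f2w([-.052,-.057,z])-.173*X,R)
E
```

```text
time_s: 8.5
eef_pos: [0.4833, -0.1116, 0.3985]
tcp_rot: [0.042, 0.706, -0.037, 0.706]
wrist_force: [0.7, 0.7, 0.2]
finger_gap: 0.0003
8.5 [-0.2189 -0.1452  0.3985] [0.7 0.7 0.2]
top 196 [ -23.6 -187. ] [120.4 146.1] 90.0 F range [-0.097 -0.247  0.056] [ 0.049 -0.127  0.069]
scene 637 [ -22.2 -189.6] [148.4 123.3] 0.3 F range [-0.097 -0.251  0.056] [ 0.052 -0.128  0.07 ]
[ 0.48540726 -0.11440551  0.39954545] 0.00039551284473710843
shift [-0.0413  0.0435  0.4114] turn [0.0014 0.0017 0.2067] rows>= 2.7 2.3
shift [0.1087 0.043  0.4108] turn [0.0014 0.0017 0.2067] rows>= 2.7 2.3
```

View pics/scene5c.png

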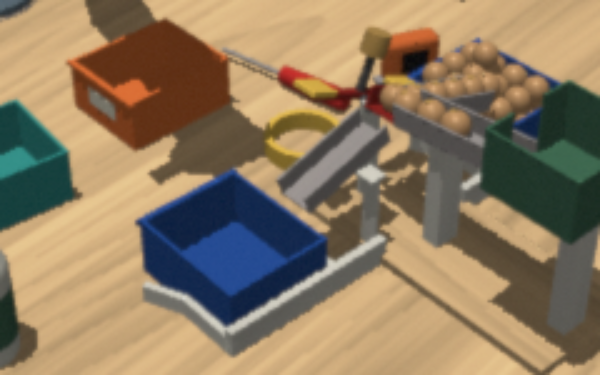

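View pics/top5c.png

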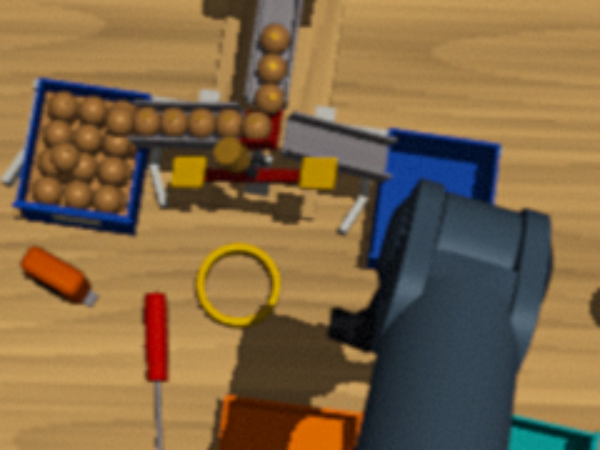

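The bin is home against the stop: x within about 2 mm, y within about 4 mm, and square. The chute mouth hangs over its left part. Next I'll hover over the right pad with the tool leaned 25° to the right, so it clears the brass weight when that swings over.

```bash
python3 -m pendant '[[[-0.04,0.043,0.1,0,0,0.1,0],[-0.04,0.043,0.2,0,0,0.207,0],[-0.04,0.043,0.3,0,0,0.207,0],[-0.04,0.043,0.411,0,0,0.207,0],[0.05,0.043,0.411,0,0,0.207,0],[0.109,0.043,0.411,0,0,0.207,0],[0.109,0.043,0.411,0,0,0.207,0],[0.109,0.043,0.411,0,0,0.207,0]]]'
python3 look.py 6
python3 - <<'E'
from h import *
a=np.radians(25);X=-np.cos(a)*EZ+np.sin(a)*EY;Y=np.cos(a)*EY+np.sin(a)*EZ
R=Rn.from_matrix(np.stack([X,Y,EX],1))
s=state();Rm=Rn.from_quat(s["tcp_rot"]).as_matrix();print("tip",w2f(s["eef_pos"]+.173*Rm[:,0]))
for z in(.2,.17,.15,.128,.122): row(f2w([-.052,-.057,z])-.173*X,R)
E
```

```text
time_s: 9.6
eef_pos: [0.65, -0.1178, 0.3559]
tcp_rot: [0.193, 0.68, 0.112, 0.699]
wrist_force: [0.5, 0.1, 0.7]
finger_gap: 0.0
9.6 [-0.0526 -0.1319  0.3559] [0.5 0.1 0.7]
top 9 [ -22.9 -131.1] [ 3.2 15.4] 85.2 F range [-0.03  -0.133  0.06 ] [-0.015 -0.129  0.068]
scene 639 [ -21.1 -189.5] [148.2 123.5] 0.4 F range [-0.095 -0.252  0.056] [ 0.053 -0.128  0.07 ]
tip [-0.05200491 -0.05867288  0.20007431]
shift [0.0019 0.0036 0.0014] turn [0.0005 0.0015 0.0002] rows>= 0.0 0.0
shift [ 0.0699 -0.0281  0.0011] turn [0.0005 0.0015 0.0002] rows>= 0.5 0.0
shift [ 0.1152 -0.0492  0.001 ] turn [0.0005 0.0015 0.0002] rows>= 0.8 0.0
shift [ 0.1651 -0.0725  0.0008] turn [0.0005 0.0015 0.0002] rows>= 1.2 0.0
shift [ 0.1787 -0.0788  0.0007] turn [0.0005 0.0015 0.0002] rows>= 1.2 0.0
```

View pics/scene6c.png

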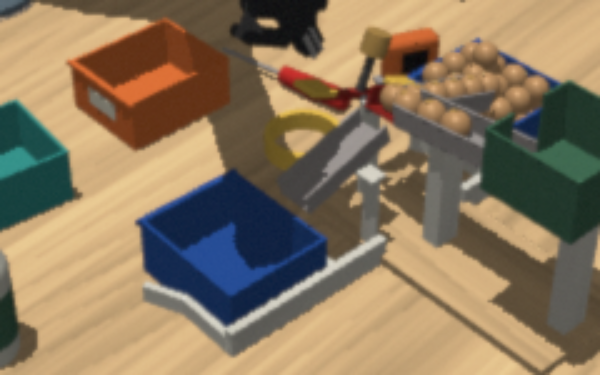

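View pics/top6c.png

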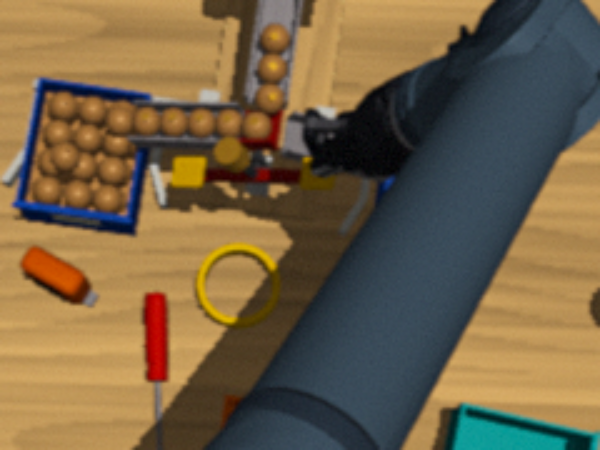

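```bash
python3 -c "
from h import *
print(w2f(ray('top',(334,164),.2)))"
python3 -m pendant '[[[0.035,-0.013,0,0,0,0,0],[0.07,-0.028,0,0,0,0,0],[0.093,-0.039,0,0,0,0,0],[0.115,-0.049,0,0,0,0,0],[0.14,-0.06,0,0,0,0,0],[0.165,-0.072,0,0,0,0,0],[0.179,-0.078,0,0,0,0,0]]]'; python3 look.py 7
```

```text
[-0.02582509 -0.04699046  0.2       ]
time_s: 10.58
eef_pos: [0.6497, -0.1152, 0.2758]
tcp_rot: [0.193, 0.681, 0.112, 0.698]
wrist_force: [-0.3, 0.3, -0.5]
finger_gap: -0.0002
10.575 [-0.0532 -0.1293  0.2758] [-0.3  0.3 -0.5]
top 33 [ -81.4 -240.8] [30.7 14.2] 1.7 F range [-0.097 -0.248  0.056] [-0.066 -0.234  0.069]
scene 650 [ -21.3 -188.1] [125.7 149.2] 89.4 F range [-0.096 -0.251  0.056] [ 0.053 -0.125  0.069]
```

View pics/scene7c.png

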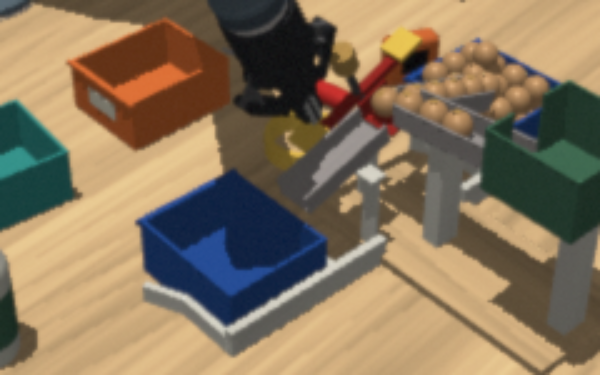

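The gate has gone over: the left pad is up at (400,42) in the crop and the weight now leans right. I'll retract along the tool axis, then let the knobs roll.

```bash
python3 -m pendant '[[[-0.05,-0.01,-0.02,0,0,0,0],[-0.15,-0.03,-0.05,0,0,0,0],[-0.25,-0.03,-0.1,0,0,0,0],[-0.35,-0.03,-0.2,0,0,0,0],[-0.45,-0.03,-0.35,0,0,0,0],[-0.45,-0.03,-0.5,0,0,0,0],[-0.45,-0.03,-0.6,0,0,0,0],[-0.45,-0.03,-0.7,0,0,0,0],[-0.45,-0.03,-0.7,0,0,0,0]]]'; python3 -m pendant '[[[0,0,0,0,0,0,0],[0,0,0,0,0,0,0],[0,0,0,0,0,0,0],[0,0,0,0,0,0,0],[0,0,0,0,0,0,0],[0,0,0,0,0,0,0],[0,0,0,0,0,0,0],[0,0,0,0,0,0,0]]]'; python3 look.py 8
```

```text
time_s: 11.8
eef_pos: [0.358, -0.1706, 0.4357]
tcp_rot: [0.196, 0.678, 0.113, 0.699]
wrist_force: [-1.0, 0.7, 0.8]
finger_gap: -0.0
time_s: 12.8
eef_pos: [0.3616, -0.1688, 0.435]
tcp_rot: [0.193, 0.68, 0.112, 0.698]
wrist_force: [0.7, 0.2, -0.6]
finger_gap: 0.0001
12.8 [-0.333  -0.2163  0.435 ] [ 0.7  0.2 -0.6]
top 375 [ -25.3 -188.1] [122.5 144.9] 90.0 F range [-0.098 -0.249  0.056] [ 0.047 -0.127  0.069]
scene 646 [ -21.2 -189.9] [147.9 124.5] 0.0 F range [-0.095 -0.252  0.056] [ 0.053 -0.128  0.069]
```

View pics/scene8c.png

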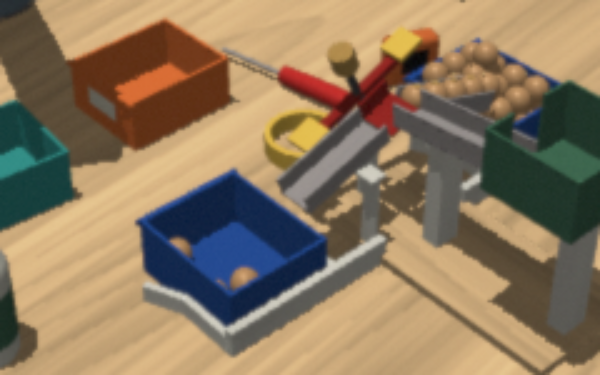

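View pics/top8c.png

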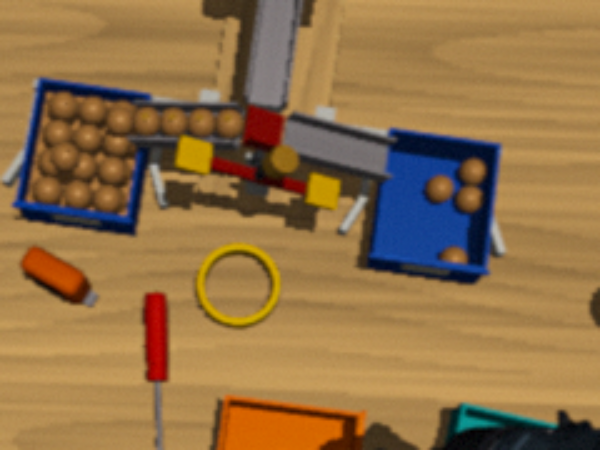

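Four knobs lie in the right bin, the track is empty and the left chute knobs are unchanged. Last check before handing in: gate angle and left-chute shift.

```bash
python3 - <<'E'
from h import *
im,d=get_image("top")
c=[]
for b in((276,162,297,182),(328,172,350,196)):
    y,m=blob("top",im,d,(20,120,120),(34,255,255),b,(0.08,0.2));c.append(np.median(y,0));print(w2f(c[-1]).round(4))
v=c[0]-c[1];print("angle",np.arctan2(v[2],np.hypot(v[0],v[1])))
a=cv2.imread("pics/top0.png")
for n in [(259,146,312,170)]:
    r=cv2.phaseCorrelate(cv2.cvtColor(a,6)[n[1]:n[3],n[0]-5:n[2]-8].astype(np.float32),cv2.cvtColor(im,6)[n[1]:n[3],n[0]-5:n[2]-8].astype(np.float32));print("chute shift px",r)
print(state()["qvel"].round(3) if hasattr(state()["qvel"],'round') else state()["qvel"])
E
```

```text
[-0.0478  0.0614  0.1628]
[-0.0476 -0.0678  0.1081]
angle 0.4001217125649658
chute shift px ((0.03622569338272186, 0.1497468387253651), 0.6942660669485728)
[-0.001  0.001  0.001  0.    -0.001 -0.    -0.   ]
```

```bash
python3 -c "
from plant import *
print(hand_in())"
```

```text
the job is handed in; nothing more can be done
None
```

I pushed the empty blue bin home against its back stop with two spread fingers. Then I pressed the right-hand pad with the shut gripper, leaned 25° to clear the brass weight, and pulled clear. I handed the job in at about 13 s; the hand-in gave no verdict.

**Last checks:**
- **Bin:** it is square in the bay. Its x is about -25 mm in the top view but about -21 mm in the scene view (place -25 mm, tolerance 8 mm). Its y is about -188 to -190 mm (place -185 mm, tolerance 12 mm).
- **Gate:** it measures +0.40 rad, on its right-hand stop.
- **Knobs:** all four waiting knobs lie in the right-hand bin, and the left-chute knobs shifted less than 0.2 px.
- **Rest of the scene:** the tape roll, tape measure and screwdriver look unmoved in the last top picture. I did not check the glue and drill again afterwards, but no move went near them. The arm is still and clear of everything.

**One reading disagreed:** before pressing, a rough pixel check put the gripper tip about 28 mm from the position computed from the arm's reported pose. I had picked that pixel by eye and it was probably not the tip, so I trusted the arm's own reading, and the press worked as planned.

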